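# Hook the red tube tray forward from the deep bench shelf

## Task

Take the pull hook by its black grip, drop its blade behind the front lip of the red tube tray and drag the tray forward along the shelf until the front edge of its lip is over the green band. Then lift the hook out and stand it back on the bench, upright, off the shelf. Keep the fingers off both trays and leave the blue tray where it is.

Things in the scene. Friction and masses are not known exactly. Their poses are not given: they have to be found in the camera images.
- hook: (Lengths in mm.) Pull hook, 144 long, 0.16 kg, stands on blade and grip foot. Origin: middle of blade's lower edge; x from grip to blade, z up. Steel blade 6 (x) x 50 (y) x 46 tall. Level bar, z 36 to 46, back to the grip: upright black bar centred at x -113, 20 thick in y (pinch across it), 30 in x, 110 tall; take it 85 above the bench. Foot 36 x 50 x 8, level with the blade's lower edge.
- tray_red: Red tube tray to drag (mm): 150 deep, 100 wide, 45 tall, 0.45 kg, slides in one of 3 lanes. Origin: middle of the lip's front edge, at underside level; x into the shelf, y left, z up. The lip tops the front wall, 12 mm deep, wall's inner face at x 12. Behind it a gap for the blade, x 12 to 60, 92 wide, open above, floor at z 4; then a white rack with red caps, to 60 tall.
- tray_blue: Blue tube tray to leave alone: same shape, size and origin as the red one (mm: 150 deep, 100 wide, 45 tall, 0.45 kg; middle of the lip's front edge, at underside level; x into the shelf), with blue caps, in another lane.
- shelf: Fixed white shelf (mm), 340 deep, 400 wide. Origin: middle of the deck's front edge, at bench level; x inward, y left, z up. Deck top z 20; 3 lanes along x at y -130, 0, 130, rails to z 32. Green band across the deck, x 5 to 45. Clear cover over x 190 to 340, underside z 149, posts at its corners; open above in front. A dish stack (88 wide, 60 tall) fills the third lane.
There are look-alikes about, which are no part of the job. Of the things that look like the hook, take the one that is farthest to the robot's left at the start.

How it is judged:
By the outcome, as a careful person would: the job done as asked, in the order asked, and still so for the second after the job is handed in, with the robot touching nothing.
It also fails if it takes over 51 s, if anything falls off the work surface, if the arm or the gripper's body presses on something with over 40 N, if the wrist force passes 120 N, or if a joint passes its speed limit or range.

## Robot

A 6-joint arm with a two-finger parallel gripper is mounted at the origin on the work surface. World frame = base frame: x ahead of the robot, y to its left, z up, the work surface at z = 0. Lengths are in m, angles in rad, forces in N, time in s.
With the tool pointing down it reaches from about 0.375 to 0.9 m from the base axis. Payload 3.1 kg.
Tool frame: the origin (TCP) lies at the very end of the fingers, on their centre line; the grasp point (between the pads) lies 19 mm behind it; z points along the fingers, y is the direction in which the jaws open and shut (so a half turn about z gives the same grasp; the last joint's range is limited). The gripper opens to 87 mm and grips with 3 to 60 N. Pads are 19 mm wide; open, the fingers measure 117 mm over their backs; the gripper's body (75 mm by 190 mm) begins 51 mm behind the grasp point.
Start: joints at [0.953, 0.527, 1.433, -0, 1.181, -0.178], TCP at [0.266, 0.566, 0.223] pointing down, gripper open.
Joint ranges: [-3.08, 3.08], [-0.75, 2.2], [0.22, 2.44], [-1.43, 4.57], [0, 2.65], [-2.85, 2.85]. Speed limits (rad/s): [2.79, 2.79, 3.14, 3.14, 3.14, 3.14].

## Interface

Orientations are given as a unit quaternion [x, y, z, w].
In Python, from rig import robot, optics gives the robot as it stands.
- The arm moves only by the shell command python3 -m inch 'ROWS' [FORCE]. ROWS is JSON, a list of rows, each an object of numbers: "ax", "ay", "az": the turn, a rotation vector about the tool's x, y, z in rad; "dx", "dy", "dz": the shift along the tool's x, y, z in mm; "gripper": the opening in per cent of the stroke, from 0 (shut) to 100 (fully open). In form: [{"ax": .., "ay": .., "az": .., "dx": .., "dy": .., "dz": .., "gripper": ..}, ...]. A call has 1 to 8 rows; each row shifts and turns the commanded pose from where the row before left it, along the tool's axes as they then stand; what a row does not reach is not made up. A row lasts 1/10 s, in which the tool goes at most 50 mm and 8.59 degrees, less where a joint would pass 70% of its speed; a pose out of reach is approached as far as the arm can. A call with a gripper value outside its range is refused whole. The fingers move at their own pace and stop on an object; FORCE is the grip in N (left out, the last holds). Time passes only in rows, so rows that do not move let the fingers close. It gives the time, the measured TCP pose, the force and the opening at its end, in the units of the state.
- robot.get_obs(): the state, without advancing time (a new reading comes with each control period).
- optics.camera(name): name is "side" or "top" or "wrist"; returns a dict with "img" (480x640x3 uint8, red, green, blue), "depth" (480x640 float32, m along the optical axis (not along the pixel's ray), 0 where there is no reading), "camera_matrix" (3x3 intrinsics, pixels), "position" and "attitude" of the camera in the world. Camera axes: x right, y up, looking along -z (the intrinsics and any distortion apply to the point x, -y, -z); pixel columns grow to the right and rows downward; lengths in m; the calibration is good to about 2 mm. A picture is of the moment at which its call begins.
- robot.hand_in(): hands the job in, once; it reports no verdict.
The state is a dict: "time": time; "q": joint angles; "joint_velocities": joint speeds; "joint_torque": joint torques, N m; "position": TCP position; "tool_rot": TCP orientation; "ft_force": force on the tool from outside, world axes, zero at the start; "moment": the same for the moment, N m; "grip_width": finger opening in m.
Only numpy, scipy, OpenCV 4.12 (cv2) and the standard library are available. Lean on these libraries where they do the work, as an engineer would, in place of code of your own. Each camera call takes 0.05 s, during which the arm holds its last target.

## Working session

There is one attempt and no reset: what is moved stays moved. The work goes in short steps, Python scripts to look and compute and a shell command to move; the robot and the scene stay as the last step left them, time stands still between calls to the robot, and variables do not carry over. Pictures are saved under pics/ and viewed, and the job is handed in when it is done.

```bash
ls; mkdir -p pics; python3 - <<'E'
from rig import robot, optics
import cv2,numpy as np
o=robot.get_obs();print(o)
for n in ["side","top","wrist"]:
    c=optics.camera(n);cv2.imwrite(f"pics/{n}0.png",c["img"][:,:,::-1]);np.savez(f"pics/{n}0.npz",**{k:c[k] for k in("img","depth","camera_matrix","position","attitude")});print(n,list(c.keys()),c["camera_matrix"],c["position"],c["attitude"])
E
```

```text
pics
{'time': 0.0, 'q': array([ 9.52508429e-01,  5.28473743e-01,  1.43386484e+00, -3.18370434e-05,
        1.18137960e+00, -1.78499258e-01]), 'joint_velocities': array([ 0.0006949 ,  0.0010919 ,  0.00116939,  0.00155333, -0.00048779,
       -0.00063828]), 'joint_torque': array([ 1.55247177e-03, -4.40032125e+01, -1.76596838e+01,  6.33475115e-02,
        5.81895432e-02, -1.74246779e-04]), 'position': array([0.26565557, 0.56494688, 0.22157888]), 'tool_rot': array([ 2.18120452e-01,  9.75921277e-01, -9.85242362e-04, -3.98718375e-04]), 'ft_force': array([ 0.80301427, -0.06756138, -0.34095046]), 'moment': array([ 0.03011321, -0.00052821,  0.11940697]), 'grip_width': 0.08725775554048075}
side ['img', 'depth', 'camera_matrix', 'position', 'attitude'] [[435.826962     0.         313.91882991]
 [  0.         435.826962   242.63775248]
 [  0.           0.           1.        ]] [0.51482945 0.66986374 0.41525893] [-0.02425657  0.4836066   0.87444028 -0.0298409 ]
top ['img', 'depth', 'camera_matrix', 'position', 'attitude'] [[437.82529651   0.         318.09883925]
 [  0.         437.82529651 239.67086947]
 [  0.           0.           1.        ]] [0.42464383 0.08690109 0.75774417] [-0.04421884  0.06766215  0.71040274 -0.69913838]
wrist ['img', 'depth', 'camera_matrix', 'position', 'attitude'] [[401.77796654   0.         319.03494631]
 [  0.         401.77796654 240.76063315]
 [  0.           0.           1.        ]] [0.20135049 0.59481597 0.38388824] [-0.11179856 -0.06959421  0.53143534  0.83679998]
```

View pics/side0.png

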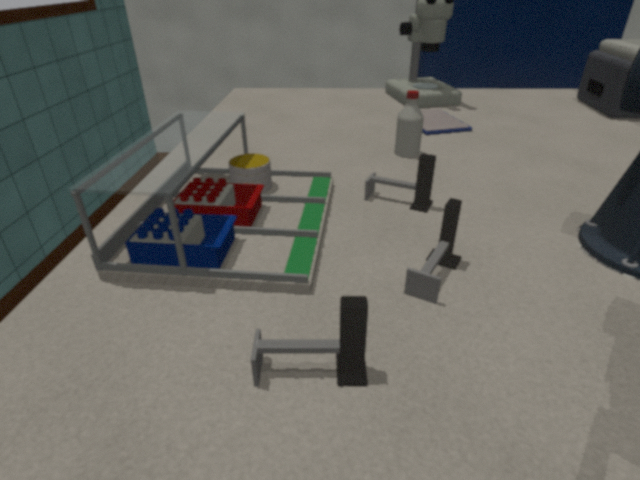

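View pics/top0.png

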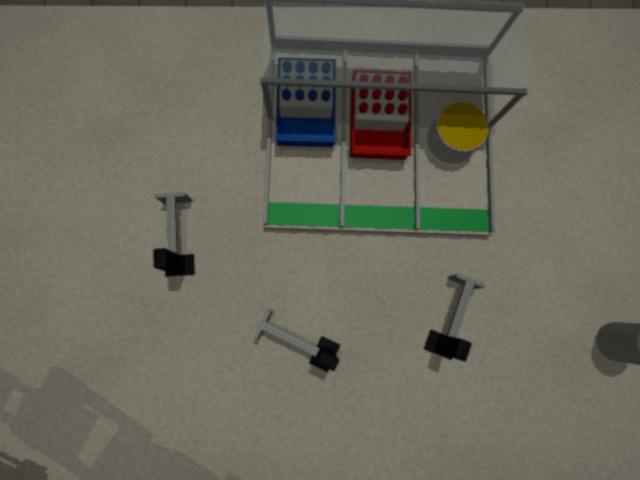

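View pics/wrist0.png

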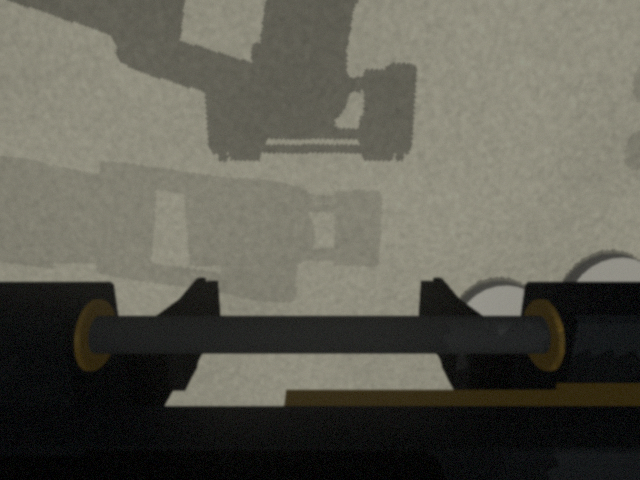

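Side and top views: the hook to take is the leftmost one (top view grip ≈(175,262), blade ≈(173,197)). The red tray is in the middle lane (lip ≈(381,154)), the blue one in the left lane, and the green band at rows 205–232.

```bash
cat > h.py <<'E'
import numpy as np,cv2
from scipy.spatial.transform import Rotation as R
def load(n):
    return dict(np.load(f"pics/{n}.npz"))
def ray(c,u,v):
    K=c["camera_matrix"];d=np.stack([(np.asarray(u)-K[0,2])/K[0,0],-(np.asarray(v)-K[1,2])/K[1,1],-np.ones(np.shape(u))],-1)
    return R.from_quat(c["attitude"]).apply(d.reshape(-1,3)).reshape(d.shape)
def plane(c,u,v,z):
    d=ray(c,u,v);return c["position"]+d*((z-c["position"][2])/d[...,2])[...,None]
def cloud(c):
    v,u=np.mgrid[:480,:640];return c["position"]+ray(c,u,v)*c["depth"][...,None]
def snap(robot_optics,n,tag):
    c=robot_optics.camera(n);cv2.imwrite(f"pics/{tag}.png",c["img"][:,:,::-1]);np.savez(f"pics/{tag}.npz",**{k:c[k] for k in("img","depth","camera_matrix","position","attitude")});return c
E
python3 - <<'E'
from h import *
c=load("top0");P=cloud(c);hsv=cv2.cvtColor(c["img"],cv2.COLOR_RGB2HSV);ok=c["depth"]>0
def rect(m,name):
    p=P[m];q=p[:,:2]
    r=cv2.minAreaRect((q*1000).astype(np.float32));print(name,len(p),p.mean(0).round(4),"z",np.percentile(p[:,2],[2,50,98]).round(4),"rect",r)
roi=np.zeros((480,640),bool);roi[180:285,145:205]=1
dark=(hsv[...,2]<50)
g=roi&dark&ok&(P[...,2]>0.09);rect(g,"griptop")
st=roi&~dark&ok&(P[...,2]>0.03)&(P[...,2]<0.06);rect(st,"steel")
q=P[st];print(q[:,0].min(),q[:,0].max())
bar=st.copy();bar[:204]=0;rect(bar,"bar")
bl=st.copy();bl[203:]=0;rect(bl,"blade")
f=roi&dark&ok&(P[...,2]<0.03);rect(f,"foot")
# green
gm=((hsv[...,0]>45)&(hsv[...,0]<75)&(hsv[...,1]>120)&ok).astype(np.uint8);rect(gm>0,"green")
v,u=np.nonzero(gm);pg=plane(c,u,v,0.02);print("green plane",cv2.minAreaRect((pg[:,:2]*1000).astype(np.float32)))
for nm,lo in(("red",((hsv[...,0]<8)|(hsv[...,0]>172))),("blue",(hsv[...,0]>105)&(hsv[...,0]<130))):
    m=lo&(hsv[...,1]>150)&(hsv[...,2]>60)&ok
    m&=(np.arange(480)[:,None]<170)
    rect(m,nm)
    lip=m&(P[...,2]>0.058)&(P[...,2]<0.072)&(np.arange(480)[:,None]>125)
    rect(lip,nm+"lip")
    v,u=np.nonzero(m);b=v.max();print("bottom row",b)
    for dv in range(-10,1): 
        s=u[v==b+dv]; print(b+dv,s.min(),s.max(),P[b+dv,int(np.median(s))].round(4))
E
```

```text
griptop 325 [0.5033 0.2959 0.1069] z [0.0911 0.109  0.1118] rect ((503.7820739746094, 297.6398620605469), (28.337203979492188, 18.949777603149414), 2.8612310886383057)
steel 668 [0.5779 0.3021 0.045 ] z [0.0386 0.0454 0.0481] rect ((574.2178344726562, 310.4382019042969), (48.50710678100586, 101.23001098632812), 82.63363647460938)
0.5209357109423911 0.622158408060213
bar 470 [0.5626 0.3012 0.0451] z [0.0388 0.0454 0.0481] rect ((561.3063354492188, 302.24395751953125), (81.752685546875, 14.905677795410156), 3.6794228553771973)
blade 189 [0.6147 0.3043 0.0448] z [0.0352 0.0455 0.0481] rect ((612.6090698242188, 304.82391357421875), (17.126758575439453, 49.82230758666992), 3.5320980548858643)
foot 385 [0.523  0.2908 0.0112] z [0.0021 0.0082 0.0287] rect ((551.0726318359375, 301.22723388671875), (128.9917449951172, 48.829776763916016), 3.4859061241149902)
green 4454 [ 0.5808 -0.0435  0.0205] z [0.0179 0.0205 0.0231] rect ((539.4329223632812, 24.804550170898438), (488.20556640625, 253.54432678222656), 72.73426818847656)
green plane ((543.19677734375, 36.773681640625), (513.2745361328125, 25
[... 831 characters left out ...]
0598] z [0.0225 0.0643 0.0669] rect ((717.6211547851562, 81.17967224121094), (97.02591705322266, 32.86856460571289), 89.28143310546875)
bluelip 462 [0.7086 0.0817 0.0645] z [0.0618 0.0646 0.067 ] rect ((713.4900512695312, 81.27054595947266), (97.02213287353516, 24.65850257873535), 89.05296325683594)
bottom row 142
132 276 334 [0.7349 0.081  0.023 ]
133 277 334 [0.733  0.0934 0.0233]
134 276 334 [0.7143 0.0813 0.0635]
135 276 334 [0.7117 0.0814 0.0656]
136 276 334 [0.7103 0.0814 0.0647]
137 276 334 [0.7075 0.0814 0.0673]
138 276 334 [0.706  0.0815 0.0666]
139 276 334 [0.7046 0.0815 0.0657]
140 276 334 [0.7032 0.0815 0.0649]
141 294 334 [0.7015 0.0666 0.0648]
142 333 333 [0.7006 0.0347 0.062 ]
```

```bash
python3 - <<'E'
from h import *
c=load("top0");cv2.imwrite("pics/z1.png",cv2.resize(c["img"][170:290,140:215,::-1],None,fx=5,fy=5,interpolation=cv2.INTER_NEAREST))
cv2.imwrite("pics/z2.png",cv2.resize(c["img"][120:240,260:420,::-1],None,fx=5,fy=5,interpolation=cv2.INTER_NEAREST))
E
python3 - <<'E'
from h import *
c=load("top0");P=cloud(c);hsv=cv2.cvtColor(c["img"],cv2.COLOR_RGB2HSV);ok=c["depth"]>0
gm=((hsv[...,0]>45)&(hsv[...,0]<75)&(hsv[...,1]>120)&ok);gm[:195]=0;gm[240:]=0;gm[:,:255]=0
v,u=np.nonzero(gm)
def edge(mask,cols,which,z):
    pts=[]
    for x in cols:
        r=np.nonzero(mask[:,x])[0]
        if len(r):pts.append((x,(r.max()+.5) if which=="b" else (r.min()-.5)))
    pts=np.array(pts);p=plane(c,pts[:,0],pts[:,1],z)
    k=cv2.fitLine((p[:,:2]*1000).astype(np.float32),cv2.DIST_HUBER,0,.01,.01).ravel()
    if k[1]<0:k[:2]*=-1
    return k
for w in "bt":
    for z in (.02,):
        k=edge(gm,list(range(275,335))+list(range(350,410))+list(range(425,485)),w,z);print("green",w,k,"yaw",np.degrees(np.arctan2(-k[0],k[1])), "x at y=-44:",k[2]+(-44-k[3])*k[0]/k[1])
red=((hsv[...,0]<8)|(hsv[...,0]>172))&(hsv[...,1]>150)&(hsv[...,2]>60)
lip=red&(P[...,2]>0.056);lip[165:]=0;lip[:143]=0
k=edge(lip,range(354,409),"b",.065);print("redlip front",k,np.degrees(np.arctan2(-k[0],k[1])),"x at -44",k[2]+(-44-k[3])*k[0]/k[1])
k=edge(lip,range(360,404),"t",.065);print("redlip back",k,np.degrees(np.arctan2(-k[0],k[1])),"x at -44",k[2]+(-44-k[3])*k[0]/k[1])
# lip ends
p=P[lip];print("y range",p[:,1].min(),p[:,1].max())
# rack front face
m=ok&(P[...,2]>0.05)&(hsv[...,1]<60);m[:, :350]=0;m[:,412:]=0;m[:100]=0;m[150:]=0
print("rack",P[m][:,0].min(),P[m][:,2].max())
s=load("side0");Q=cloud(s);h2=cv2.cvtColor(s["img"],cv2.COLOR_RGB2HSV);
d=(h2[...,2]<55)&(s["depth"]>0);d[:,:330]=0;d[:,372:]=0;d[:290]=0;d[390:]=0
q=Q[d];print("grip side",len(q),np.percentile(q,[1,5,50,95,99],axis=0).round(4))
E
```

```text
green b [ 4.5952301e-02  9.9894363e-01  5.6246124e+02 -4.5562820e+01] yaw -2.6338005 x at y=-44: 562.53314
green t [ 4.6138428e-02  9.9893504e-01  6.0000702e+02 -4.7114479e+01] yaw -2.6444762 x at y=-44: 600.1509
redlip front [ 5.0929036e-02  9.9870229e-01  6.7710089e+02 -4.4483692e+01] -2.9192815 x at -44 677.12555
redlip back [ 4.1858554e-02  9.9912357e-01  6.9019507e+02 -4.5855373e+01] -2.399019 x at -44 690.2728
y range -0.09608058807907933 0.08690109095493072
rack 0.7350346773567688 0.07122080279710974
grip side 2299 [[0.487  0.2946 0.0043]
 [0.4904 0.3002 0.0072]
 [0.5036 0.3094 0.0558]
 [0.5169 0.3225 0.11  ]
 [0.5193 0.3249 0.1109]]
```

View pics/z1.png

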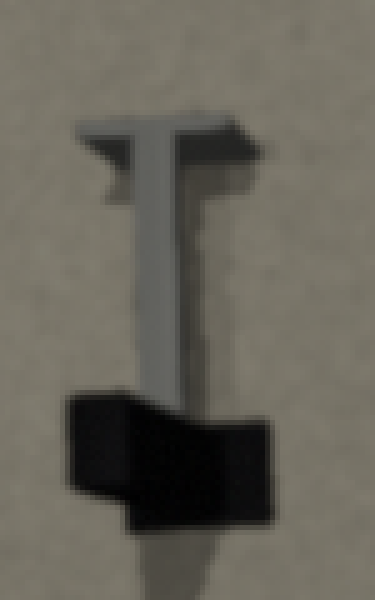

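View pics/z2.png

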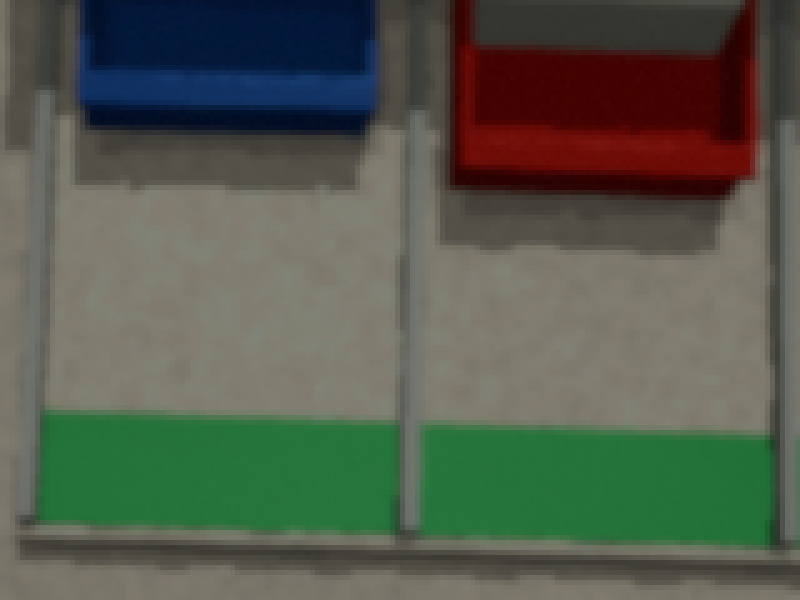

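```bash
cat >> h.py <<'E'
def plan(tx,ty,tz,yaw=None):
    from rig import robot
    o=robot.get_obs();T=R.from_quat(o["tool_rot"]);M=T.as_matrix()
    az=0
    if yaw is not None:
        # hook yaw: tool y at yaw+90deg, tool z down
        D=R.from_matrix(np.column_stack([[-np.cos(yaw),-np.sin(yaw),0],[-np.sin(yaw),np.cos(yaw),0],[0,0,-1]]))
        rv=(T.inv()*D).as_rotvec();print("turn (do first)",rv.round(4));M=D.as_matrix()
    print("t",o["time"],"pos",o["position"].round(4),"shift mm",(M.T@(np.array([tx,ty,tz])-o["position"])*1000).round(1),"q",o["q"].round(3),"F",o["ft_force"].round(1),"w",o["grip_width"])
E
python3 -c "
from h import *
plan(.5038,.2976,.200,np.radians(3.6))"
```

```text
turn (do first) [-0.0015 -0.0006 -0.5025]
t 0.15 pos [0.2657 0.5651 0.2218] shift mm [-220.8 -281.9   21.8] q [ 0.953  0.528  1.434 -0.     1.181 -0.179] F [-0.2 -1.1 -0.1] w 0.08699105712595157
```

```bash
python3 -m inch '[{"az":-0.126},{"az":-0.126},{"az":-0.126},{"az":-0.125},{"dx":-28,"dy":-35},{"dx":-28,"dy":-35},{"dx":-28,"dy":-35},{"dx":-28,"dy":-35}]' 40
python3 -m inch '[{"dx":-28,"dy":-36},{"dx":-28,"dy":-36},{"dx":-28,"dy":-36},{"dx":-25,"dy":-34,"dz":22},{},{}]'; python3 -c "
from h import *
from rig import optics
plan(.5038,.2976,.066,np.radians(3.6))
c=snap(optics,'wrist','w1');snap(optics,'top','t1')"
```

```text
turn (do first) [-0.0015 -0.0006 -0.5025]
t 0.15 pos [0.2657 0.5651 0.2218] shift mm [-220.8 -281.9  155.8] q [ 0.953  0.528  1.434 -0.     1.181 -0.179] F [-0.2 -1.1 -0.1] w 0.08699105712595157invalid input
invalid input
```

The rows were refused, so perhaps every key is required.

```bash
python3 -m inch '[{"ax":0,"ay":0,"az":-0.126,"dx":0,"dy":0,"dz":0,"gripper":100},{"ax":0,"ay":0,"az":-0.126,"dx":0,"dy":0,"dz":0,"gripper":100},{"ax":0,"ay":0,"az":-0.126,"dx":0,"dy":0,"dz":0,"gripper":100},{"ax":0,"ay":0,"az":-0.125,"dx":0,"dy":0,"dz":0,"gripper":100},{"ax":0,"ay":0,"az":0,"dx":-28,"dy":-35,"dz":0,"gripper":100},{"ax":0,"ay":0,"az":0,"dx":-28,"dy":-35,"dz":0,"gripper":100},{"ax":0,"ay":0,"az":0,"dx":-28,"dy":-35,"dz":0,"gripper":100},{"ax":0,"ay":0,"az":0,"dx":-28,"dy":-35,"dz":0,"gripper":100}]' 40
```

```text
time: 1.05
position: [0.3874, 0.4317, 0.2225]
tool_rot: [-0.032, 0.999, -0.0, 0.0]
ft_force: [0.4, -0.1, -0.3]
grip_width: 0.0873
```

```bash
python3 -m inch '[{"ax":0,"ay":0,"az":0,"dx":-28,"dy":-36,"dz":0,"gripper":100},{"ax":0,"ay":0,"az":0,"dx":-28,"dy":-36,"dz":0,"gripper":100},{"ax":0,"ay":0,"az":0,"dx":-28,"dy":-36,"dz":0,"gripper":100},{"ax":0,"ay":0,"az":0,"dx":-25,"dy":-34,"dz":20,"gripper":100},{"ax":0,"ay":0,"az":0,"dx":0,"dy":0,"dz":0,"gripper":100},{"ax":0,"ay":0,"az":0,"dx":0,"dy":0,"dz":0,"gripper":100}]'; python3 -c "
from h import *
from rig import optics
plan(.5038,.2976,.066,np.radians(3.6))
c=snap(optics,'wrist','w1')"
```

```text
time: 1.65
position: [0.5045, 0.297, 0.2018]
tool_rot: [-0.03, 1.0, -0.0, -0.001]
ft_force: [0.7, 0.6, 0.3]
grip_width: 0.0869
turn (do first) [-0.0001 -0.002  -0.0024]
t 1.65 pos [0.5045 0.297  0.2018] shift mm [  0.7   0.6 135.8] q [ 3.410e-01  4.990e-01  1.555e+00  1.000e-03  1.089e+00 -1.290e+00] F [0.7 0.6 0.3] w 0.0869481516226588
```

View pics/w1.png

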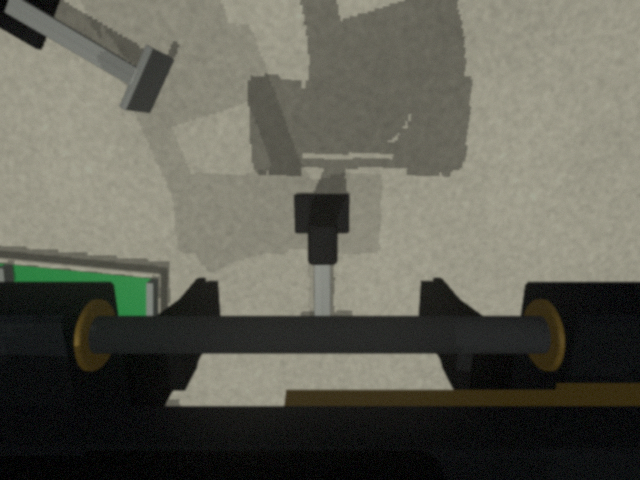

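Wrist view: the grip stands centred between the fingers (column ≈322, finger mid-line ≈320), with the bar parallel to the image columns. A quick depth check follows before descending.

```bash
python3 -c "
from h import *
c=load('w1');P=cloud(c);m=(c['depth']>0)&(P[...,2]>.104)&(P[...,2]<.118);m[285:]=0;m[:180]=0;m[:,:280]=0;m[:,360:]=0
p=P[m];print(len(p),p.mean(0),cv2.minAreaRect((p[:,:2]*1000).astype(np.float32)))
b=(c['depth']>0)&(P[...,2]>.038)&(P[...,2]<.055);b[312:]=0;b[:265]=0;b[:,:300]=0;b[:,350:]=0
p=P[b];print(len(p),p.mean(0),cv2.minAreaRect((p[:,:2]*1000).astype(np.float32)))
"
```

```text
1314 [0.50271113 0.29837487 0.10955597] ((503.5223693847656, 298.3897399902344), (29.78765869140625, 19.4334774017334), 3.565696954727173)
770 [0.5598213  0.30222786 0.04604711] ((560.6104736328125, 302.0574035644531), (43.150325775146484, 13.54963493347168), 3.910597085952759)
```

```bash
python3 -m inch '[{"ax":0,"ay":0,"az":0,"dx":1,"dy":1,"dz":30,"gripper":100},{"ax":0,"ay":0,"az":0,"dx":0,"dy":0,"dz":35,"gripper":100},{"ax":0,"ay":0,"az":0,"dx":0,"dy":0,"dz":35,"gripper":100},{"ax":0,"ay":0,"az":0,"dx":0,"dy":0,"dz":36,"gripper":100},{"ax":0,"ay":0,"az":0,"dx":0,"dy":0,"dz":0,"gripper":100},{"ax":0,"ay":0,"az":0,"dx":0,"dy":0,"dz":0,"gripper":0},{"ax":0,"ay":0,"az":0,"dx":0,"dy":0,"dz":0,"gripper":0},{"ax":0,"ay":0,"az":0,"dx":0,"dy":0,"dz":0,"gripper":0}]' 40;  python3 -m inch '[{"ax":0,"ay":0,"az":0,"dx":0,"dy":0,"dz":0,"gripper":0},{"ax":0,"ay":0,"az":0,"dx":0,"dy":0,"dz":0,"gripper":0},{"ax":0,"ay":0,"az":0,"dx":0,"dy":0,"dz":0,"gripper":0},{"ax":0,"ay":0,"az":0,"dx":0,"dy":0,"dz":0,"gripper":0}]'
```

```text
time: 2.5
position: [0.5047, 0.2999, 0.0689]
tool_rot: [-0.032, 0.999, 0.001, 0.002]
ft_force: [-0.0, -0.5, 1.1]
grip_width: 0.0708
time: 2.9
position: [0.5035, 0.2989, 0.0668]
tool_rot: [-0.032, 1.0, 0.0, 0.0]
ft_force: [0.0, 0.0, -0.1]
grip_width: 0.0389
```

```bash
python3 -m inch '[{"ax":0,"ay":0,"az":0,"dx":0,"dy":0,"dz":0,"gripper":0},{"ax":0,"ay":0,"az":0,"dx":0,"dy":0,"dz":0,"gripper":0},{"ax":0,"ay":0,"az":0,"dx":0,"dy":0,"dz":0,"gripper":0},{"ax":0,"ay":0,"az":0,"dx":0,"dy":0,"dz":0,"gripper":0},{"ax":0,"ay":0,"az":0,"dx":0,"dy":0,"dz":0,"gripper":0}]'; python3 -m inch '[{"ax":0,"ay":0,"az":0,"dx":0,"dy":0,"dz":-15,"gripper":0},{"ax":0,"ay":0,"az":0,"dx":0,"dy":0,"dz":-25,"gripper":0},{"ax":0,"ay":0,"az":0,"dx":0,"dy":0,"dz":-30,"gripper":0},{"ax":0,"ay":0,"az":0,"dx":0,"dy":0,"dz":-30,"gripper":0},{"ax":0,"ay":0,"az":0,"dx":0,"dy":0,"dz":0,"gripper":0}]';python3 -c "
from h import *
from rig import optics
y=np.radians(-2.64)
# blade centre target over gap: lip front (677.1,-44.4)+30 along lane
b=np.array([.6771,-.0444])+.030*np.array([np.cos(y),np.sin(y)])
g=b-.113*np.array([np.cos(y),np.sin(y)]);print(b,g)
plan(g[0],g[1],.167,y)
snap(optics,'side','s2')"
```

```text
time: 3.4
position: [0.5033, 0.2989, 0.0664]
tool_rot: [-0.032, 0.999, -0.0, -0.0]
ft_force: [0.7, 0.6, 0.4]
grip_width: 0.0199
time: 3.9
position: [0.506, 0.3001, 0.1705]
tool_rot: [-0.032, 0.999, 0.001, 0.004]
ft_force: [0.3, 1.3, -1.8]
grip_width: 0.0198
[ 0.70706816 -0.04578181] [ 0.59418809 -0.04057699]
turn (do first) [0.0029 0.008  0.1094]
t 3.9 pos [0.506  0.3001 0.1705] shift mm [-103.8 -336.2    3.5] q [ 0.345  0.539  1.585  0.     1.009 -1.289] F [ 0.3  1.3 -1.8] w 0.01983535223518606
```

View pics/s2.png

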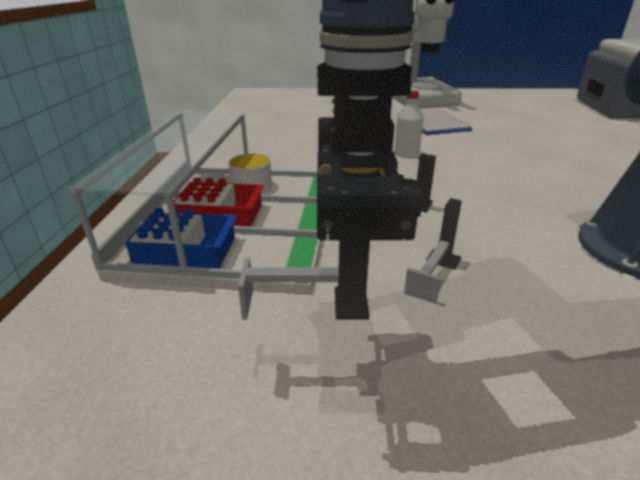

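The hook is held level and clear, with the blade at (243,290) and the foot at (350,305). Next I carry it over the gap.

```bash
python3 -m inch '[{"ax":0,"ay":0,"az":0.055,"dx":0,"dy":0,"dz":0,"gripper":0},{"ax":0,"ay":0,"az":0.055,"dx":0,"dy":0,"dz":0,"gripper":0},{"ax":0,"ay":0,"az":0,"dx":-5,"dy":-20,"dz":0,"gripper":0},{"ax":0,"ay":0,"az":0,"dx":-10,"dy":-35,"dz":0,"gripper":0},{"ax":0,"ay":0,"az":0,"dx":-12,"dy":-40,"dz":0,"gripper":0},{"ax":0,"ay":0,"az":0,"dx":-12,"dy":-40,"dz":0,"gripper":0},{"ax":0,"ay":0,"az":0,"dx":-12,"dy":-40,"dz":0,"gripper":0},{"ax":0,"ay":0,"az":0,"dx":-12,"dy":-40,"dz":0,"gripper":0}]'; python3 -m inch '[{"ax":0,"ay":0,"az":0,"dx":-12,"dy":-40,"dz":0,"gripper":0},{"ax":0,"ay":0,"az":0,"dx":-12,"dy":-35,"dz":0,"gripper":0},{"ax":0,"ay":0,"az":0,"dx":-8,"dy":-25,"dz":0,"gripper":0},{"ax":0,"ay":0,"az":0,"dx":-6,"dy":-20,"dz":0,"gripper":0},{"ax":0,"ay":0,"az":0,"dx":0,"dy":0,"dz":0,"gripper":0},{"ax":0,"ay":0,"az":0,"dx":0,"dy":0,"dz":0,"gripper":0},{"ax":0,"ay":0,"az":0,"dx":0,"dy":0,"dz":0,"gripper":0}]';python3 -c "
from h import *
from rig import optics
plan(.5942,-.0406,.110,np.radians(-2.64))
snap(optics,'side','s3');snap(optics,'top','t3')"
```

```text
time: 4.75
position: [0.555, 0.0797, 0.1646]
tool_rot: [0.023, 1.0, 0.0, -0.002]
ft_force: [0.9, 0.3, -1.6]
grip_width: 0.0198
time: 5.45
position: [0.5873, -0.0392, 0.1655]
tool_rot: [0.023, 1.0, 0.001, -0.001]
ft_force: [0.4, 0.5, -1.0]
grip_width: 0.0197
turn (do first) [ 0.001  -0.0029 -0.    ]
t 5.45 pos [ 0.5873 -0.0392  0.1655] shift mm [-6.9 -1.1 55.5] q [-0.257  0.55   1.58   0.     1.015 -1.781] F [ 0.4  0.5 -1. ] w 0.019710592738063536
```

View pics/s3.png

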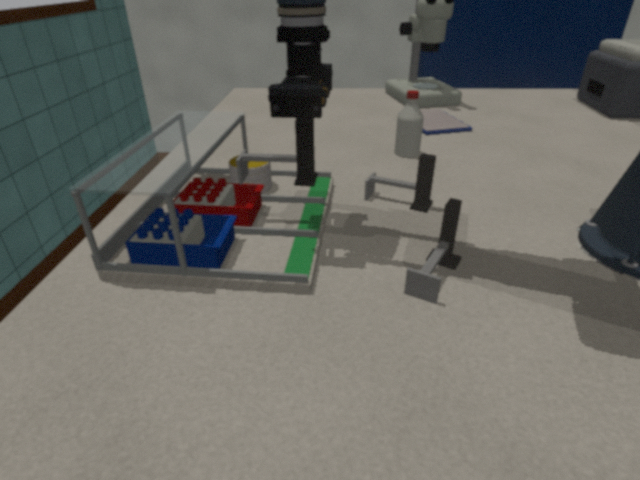

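View pics/t3.png

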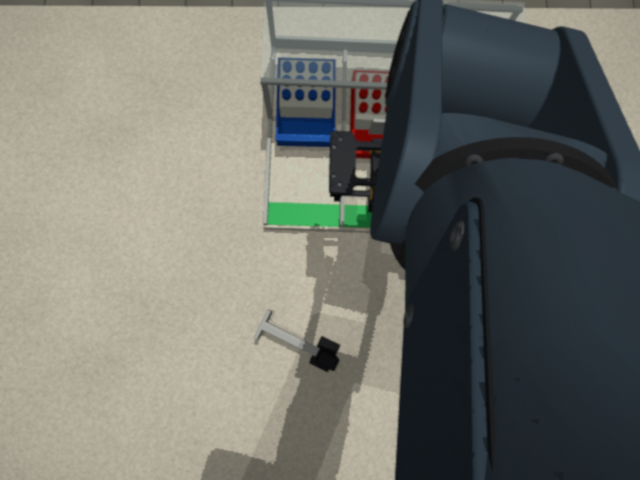

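Side view: the blade hangs at about (240,168) above the red tray's front gap and the foot at (305,182). Checking the blade pose by depth.

```bash
python3 -c "
from h import *
for n in ('s3','t3'):
  c=load(n);P=cloud(c)
  m=(c['depth']>0)&(P[...,2]>.09)&(P[...,2]<.16)&(P[...,0]>.68)&(P[...,0]<.73)&(P[...,1]>-.09)&(P[...,1]<0)
  p=P[m];print(n,len(p)); 
  if len(p):print(np.percentile(p,[2,25,50,75,98],axis=0).round(4))
  if n=='s3':
    m&=(P[...,0]>.69);p=P[m];v,u=np.nonzero(m);print(u.min(),u.max(),v.min(),v.max())
    cv2.imwrite('pics/z3.png',cv2.resize(c['img'][130:235,160:340,::-1],None,fx=4,fy=4))
"
```

```text
s3 349
[[ 0.6818 -0.0657  0.1011]
 [ 0.6972 -0.0441  0.1149]
 [ 0.6985 -0.0361  0.1302]
 [ 0.7    -0.0214  0.1422]
 [ 0.7046 -0.0176  0.1454]]
236 247 149 183
t3 216
[[ 0.6983 -0.0398  0.1011]
 [ 0.6993 -0.0336  0.1133]
 [ 0.6997 -0.0286  0.1277]
 [ 0.7006 -0.0233  0.1413]
 [ 0.705  -0.0193  0.1457]]
```

View pics/z3.png

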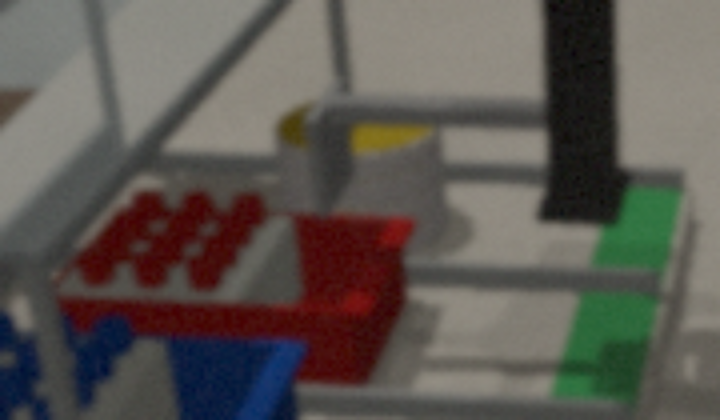

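```bash
python3 -m inch '[{"ax":0,"ay":0,"az":0,"dx":-7,"dy":-1,"dz":0,"gripper":0},{"ax":0,"ay":0,"az":0,"dx":0,"dy":0,"dz":10,"gripper":0},{"ax":0,"ay":0,"az":0,"dx":0,"dy":0,"dz":10,"gripper":0},{"ax":0,"ay":0,"az":0,"dx":0,"dy":0,"dz":12,"gripper":0},{"ax":0,"ay":0,"az":0,"dx":0,"dy":0,"dz":0,"gripper":0},{"ax":0,"ay":0,"az":0,"dx":0,"dy":0,"dz":0,"gripper":0}]'; python3 -m inch '[{"ax":0,"ay":0,"az":0,"dx":0,"dy":0,"dz":8,"gripper":0},{"ax":0,"ay":0,"az":0,"dx":0,"dy":0,"dz":8,"gripper":0},{"ax":0,"ay":0,"az":0,"dx":0,"dy":0,"dz":8,"gripper":0},{"ax":0,"ay":0,"az":0,"dx":0,"dy":0,"dz":7,"gripper":0},{"ax":0,"ay":0,"az":0,"dx":0,"dy":0,"dz":0,"gripper":0},{"ax":0,"ay":0,"az":0,"dx":0,"dy":0,"dz":0,"gripper":0}]';python3 -c "
from h import *
from rig import optics
plan(.5942,-.0406,.102,np.radians(-2.64))
c=snap(optics,'side','s4')
cv2.imwrite('pics/z4.png',cv2.resize(c['img'][130:235,160:340,::-1],None,fx=4,fy=4))
"
```

```text
time: 6.15
position: [0.5949, -0.0416, 0.1336]
tool_rot: [0.023, 1.0, 0.0, -0.001]
ft_force: [-0.7, -1.2, -2.6]
grip_width: 0.0194
time: 6.75
position: [0.5954, -0.0417, 0.1032]
tool_rot: [0.023, 1.0, 0.0, -0.0]
ft_force: [-0.1, -0.4, -1.4]
grip_width: 0.0199
turn (do first) [ 0.0001 -0.0006 -0.0008]
t 6.75 pos [ 0.5954 -0.0417  0.1032] shift mm [1.3 1.  1.2] q [-0.257  0.646  1.605 -0.     0.891 -1.781] F [-0.1 -0.4 -1.4] w 0.019855281166502054
```

View pics/z4.png

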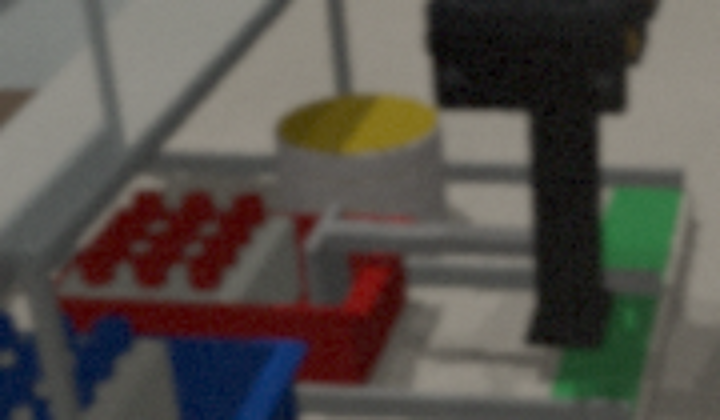

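The blade is inside the gap behind the lip, the bar clears the lip, and there is no contact force. Starting the drag.

```bash
python3 -m inch '[{"ax":0,"ay":0,"az":0,"dx":7,"dy":0,"dz":0,"gripper":0},{"ax":0,"ay":0,"az":0,"dx":7,"dy":0,"dz":0,"gripper":0},{"ax":0,"ay":0,"az":0,"dx":5,"dy":0,"dz":0,"gripper":0},{"ax":0,"ay":0,"az":0,"dx":5,"dy":0,"dz":0,"gripper":0},{"ax":0,"ay":0,"az":0,"dx":6,"dy":0,"dz":0,"gripper":0},{"ax":0,"ay":0,"az":0,"dx":6,"dy":0,"dz":0,"gripper":0},{"ax":0,"ay":0,"az":0,"dx":6,"dy":0,"dz":0,"gripper":0},{"ax":0,"ay":0,"az":0,"dx":6,"dy":0,"dz":0,"gripper":0}]' 50;  python3 -m inch '[{"ax":0,"ay":0,"az":0,"dx":6,"dy":0,"dz":0,"gripper":0},{"ax":0,"ay":0,"az":0,"dx":6,"dy":0,"dz":0,"gripper":0},{"ax":0,"ay":0,"az":0,"dx":6,"dy":0,"dz":0,"gripper":0},{"ax":0,"ay":0,"az":0,"dx":0,"dy":0,"dz":0,"gripper":0}]'; python3 -c "
from h import *
from rig import optics
plan(.5942,-.0406,.102,np.radians(-2.64))
c=snap(optics,'side','s5')
cv2.imwrite('pics/z5.png',cv2.resize(c['img'][130:285,100:380,::-1],None,fx=2.8,fy=2.8))
"
```

```text
time: 7.6
position: [0.5477, -0.0396, 0.1039]
tool_rot: [0.023, 1.0, -0.0, 0.001]
ft_force: [1.9, -0.0, -1.0]
grip_width: 0.0196
time: 8.0
position: [0.5281, -0.0384, 0.1035]
tool_rot: [0.023, 1.0, 0.0, -0.001]
ft_force: [1.0, -0.2, -0.9]
grip_width: 0.0199
turn (do first) [ 0.0004 -0.0022 -0.0008]
t 8.0 pos [ 0.5281 -0.0384  0.1035] shift mm [-66.2   0.8   1.5] q [-0.284  0.579  1.776 -0.     0.789 -1.807] F [ 1.  -0.2 -0.9] w 0.019861751398947778
```

View pics/z5.png

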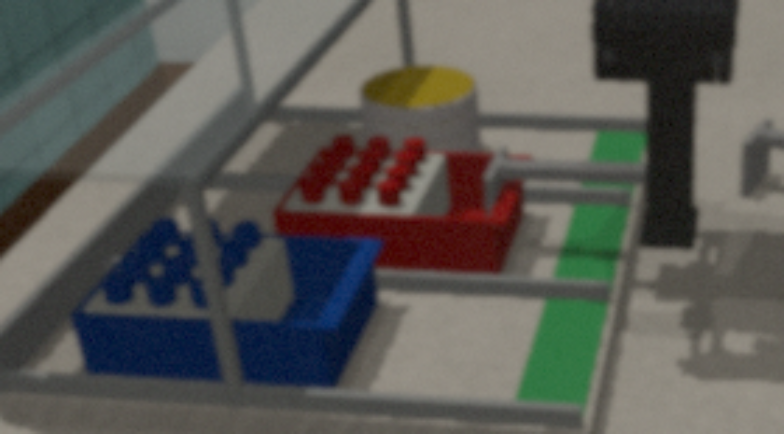

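```bash
python3 -m inch '[{"ax":0,"ay":0,"az":0,"dx":6,"dy":0,"dz":0,"gripper":0},{"ax":0,"ay":0,"az":0,"dx":6,"dy":0,"dz":0,"gripper":0},{"ax":0,"ay":0,"az":0,"dx":6,"dy":0,"dz":0,"gripper":0},{"ax":0,"ay":0,"az":0,"dx":6,"dy":0,"dz":0,"gripper":0},{"ax":0,"ay":0,"az":0,"dx":6,"dy":0,"dz":0,"gripper":0},{"ax":0,"ay":0,"az":0,"dx":6,"dy":0,"dz":0,"gripper":0},{"ax":0,"ay":0,"az":0,"dx":4,"dy":0,"dz":0,"gripper":0},{"ax":0,"ay":0,"az":0,"dx":3,"dy":0,"dz":0,"gripper":0}]';  python3 -m inch '[{"ax":0,"ay":0,"az":0,"dx":0,"dy":0,"dz":0,"gripper":0},{"ax":0,"ay":0,"az":0,"dx":0,"dy":0,"dz":0,"gripper":0}]'; python3 -c "
from h import *
from rig import optics
plan(.5942,-.0406,.102,np.radians(-2.64))
c=snap(optics,'side','s6');snap(optics,'top','t6')
cv2.imwrite('pics/z6.png',cv2.resize(c['img'][130:285,100:380,::-1],None,fx=2.8,fy=2.8))
P=cloud(c);h=cv2.cvtColor(c['img'],cv2.COLOR_RGB2HSV)
m=((h[...,0]<8)|(h[...,0]>172))&(h[...,1]>150)&(c['depth']>0)&(P[...,2]>.055)&(P[...,2]<.07)
p=P[m];print(np.percentile(p,[0,.5,1,5],axis=0).round(4))
"
```

```text
time: 8.85
position: [0.4861, -0.0365, 0.1035]
tool_rot: [0.023, 1.0, 0.0, -0.0]
ft_force: [1.3, 0.4, -1.5]
grip_width: 0.0197
time: 9.05
position: [0.4859, -0.0364, 0.1034]
tool_rot: [0.023, 1.0, 0.0, -0.001]
ft_force: [0.2, -0.6, -1.3]
grip_width: 0.0194
turn (do first) [ 0.0004 -0.0018 -0.0006]
t 9.05 pos [ 0.4859 -0.0364  0.1034] shift mm [-108.4    0.8    1.4] q [-0.305  0.54   1.881 -0.     0.722 -1.829] F [ 0.2 -0.6 -1.3] w 0.019361707321968513
[[ 0.5852 -0.0962  0.055 ]
 [ 0.5857 -0.0917  0.055 ]
 [ 0.5863 -0.0912  0.0551]
 [ 0.5888 -0.0891  0.0557]]
```

View pics/z6.png

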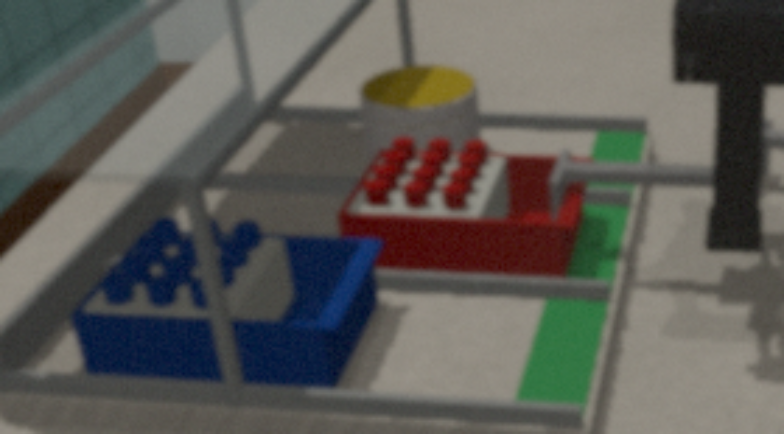

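View pics/t6.png

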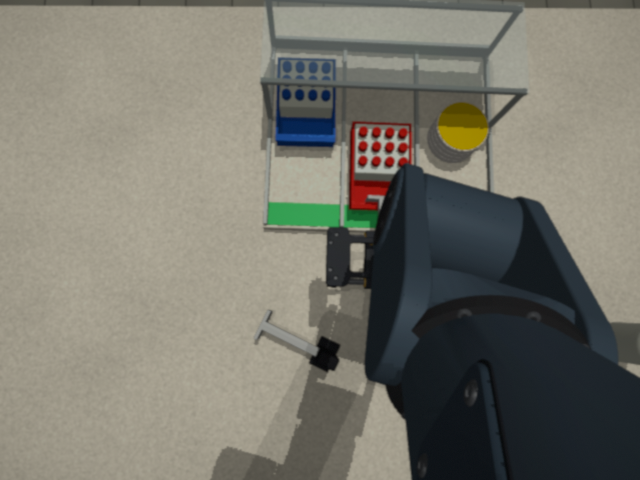

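```bash
python3 -c "
from h import *
c=load('t6');P=cloud(c);h=cv2.cvtColor(c['img'],cv2.COLOR_RGB2HSV)
red=((h[...,0]<8)|(h[...,0]>172))&(h[...,1]>150)&(h[...,2]>60)
for x in range(352,378,3):
  r=np.nonzero(red[190:225,x])[0]+190; m=[v for v in r if P[v,x,2]>.055]
  print(x,r.max(),max(m) if m else 0,plane(c,x,max(m)+.5,.065).round(4) if m else '', P[max(m),x].round(4))
cv2.imwrite('pics/z7.png',cv2.resize(c['img'][120:240,260:420,::-1],None,fx=5,fy=5,interpolation=cv2.INTER_NEAREST))
"
```

```text
352 208 208 [0.5857 0.0067 0.065 ] [0.5872 0.0064 0.0622]
355 208 208 [0.5857 0.0018 0.065 ] [0.5869 0.0016 0.0635]
358 208 208 [ 0.5856 -0.0031  0.065 ] [ 0.5867 -0.0032  0.064 ]
361 208 208 [ 0.5856 -0.008   0.065 ] [ 0.5867 -0.0082  0.0637]
364 208 208 [ 0.5855 -0.0129  0.065 ] [ 0.5864 -0.0129  0.0647]
367 208 208 [ 0.5855 -0.0178  0.065 ] [ 0.5869 -0.0182  0.0624]
370 209 208 [ 0.5854 -0.0227  0.065 ] [ 0.5863 -0.0227  0.0647]
373 209 208 [ 0.5853 -0.0276  0.065 ] [ 0.586  -0.0275  0.0656]
376 209 208 [ 0.5853 -0.0325  0.065 ] [ 0.5861 -0.0325  0.0651]
```

View pics/z7.png

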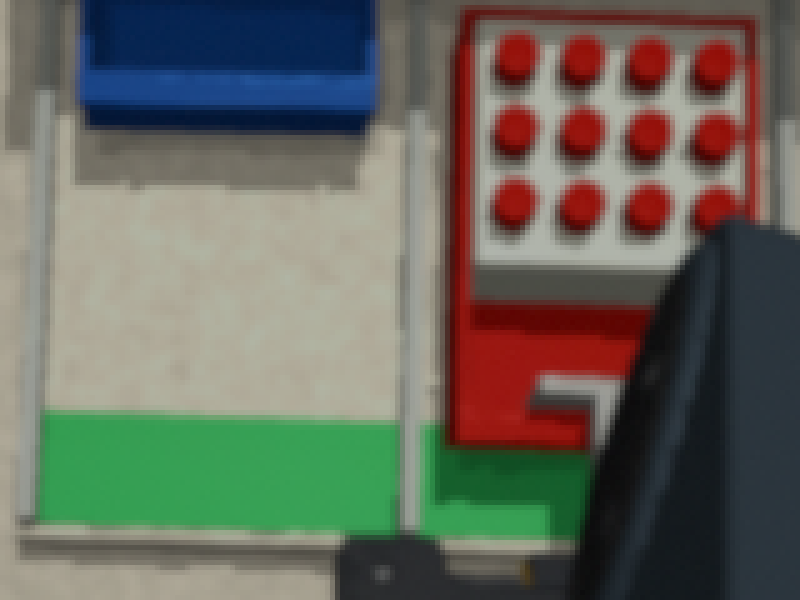

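The lip front sits at x≈0.585, against a band of about 0.563–0.601. I'll pull 3 mm more, ease the blade back off the wall, then lift it straight out.

```bash
python3 -m inch '[{"ax":0,"ay":0,"az":0,"dx":3,"dy":0,"dz":0,"gripper":0},{"ax":0,"ay":0,"az":0,"dx":0,"dy":0,"dz":0,"gripper":0},{"ax":0,"ay":0,"az":0,"dx":-5,"dy":0,"dz":0,"gripper":0},{"ax":0,"ay":0,"az":0,"dx":-7,"dy":0,"dz":0,"gripper":0},{"ax":0,"ay":0,"az":0,"dx":-3,"dy":0,"dz":0,"gripper":0},{"ax":0,"ay":0,"az":0,"dx":0,"dy":0,"dz":0,"gripper":0},{"ax":0,"ay":0,"az":0,"dx":0,"dy":0,"dz":0,"gripper":0}]';  python3 -m inch '[{"ax":0,"ay":0,"az":0,"dx":0,"dy":0,"dz":-8,"gripper":0},{"ax":0,"ay":0,"az":0,"dx":0,"dy":0,"dz":-10,"gripper":0},{"ax":0,"ay":0,"az":0,"dx":0,"dy":0,"dz":-12,"gripper":0},{"ax":0,"ay":0,"az":0,"dx":0,"dy":0,"dz":-15,"gripper":0},{"ax":0,"ay":0,"az":0,"dx":0,"dy":0,"dz":-15,"gripper":0},{"ax":0,"ay":0,"az":0,"dx":0,"dy":0,"dz":-10,"gripper":0},{"ax":0,"ay":0,"az":0,"dx":0,"dy":0,"dz":0,"gripper":0},{"ax":0,"ay":0,"az":0,"dx":0,"dy":0,"dz":0,"gripper":0}]'; python3 -c "
from h import *
from rig import optics
plan(.50,.30,.173,np.radians(3.6))
c=snap(optics,'side','s8')
cv2.imwrite('pics/z8.png',cv2.resize(c['img'][90:285,100:380,::-1],None,fx=2.8,fy=2.8))
"
```

```text
time: 9.85
position: [0.4985, -0.0371, 0.1034]
tool_rot: [0.023, 1.0, 0.0, -0.0]
ft_force: [-0.1, -0.4, -1.6]
grip_width: 0.0197
time: 10.65
position: [0.4985, -0.0371, 0.1738]
tool_rot: [0.023, 1.0, -0.0, 0.0]
ft_force: [-0.6, -0.2, -2.1]
grip_width: 0.0196
turn (do first) [-1.000e-04  4.000e-04 -1.097e-01]
t 10.65 pos [ 0.4985 -0.0371  0.1738] shift mm [-22.7 336.4   0.8] q [-0.298  0.432  1.794  0.     0.916 -1.822] F [-0.6 -0.2 -2.1] w 0.019582566669361957
```

View pics/z8.png

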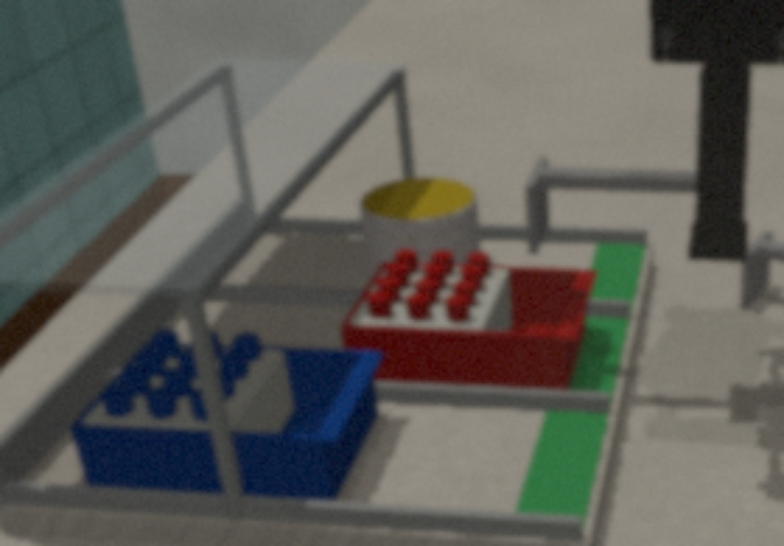

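The hook is out cleanly and the red lip is over the band. I'll stand the hook back at its old spot.

```bash
python3 -m inch '[{"ax":0,"ay":0,"az":-0.055,"dx":0,"dy":0,"dz":0,"gripper":0},{"ax":0,"ay":0,"az":-0.055,"dx":0,"dy":0,"dz":0,"gripper":0},{"ax":0,"ay":0,"az":0,"dx":-2,"dy":20,"dz":0,"gripper":0},{"ax":0,"ay":0,"az":0,"dx":-3,"dy":35,"dz":0,"gripper":0},{"ax":0,"ay":0,"az":0,"dx":-3,"dy":40,"dz":0,"gripper":0},{"ax":0,"ay":0,"az":0,"dx":-3,"dy":40,"dz":0,"gripper":0},{"ax":0,"ay":0,"az":0,"dx":-3,"dy":40,"dz":0,"gripper":0},{"ax":0,"ay":0,"az":0,"dx":-3,"dy":40,"dz":0,"gripper":0}]'; python3 -m inch '[{"ax":0,"ay":0,"az":0,"dx":-2,"dy":40,"dz":0,"gripper":0},{"ax":0,"ay":0,"az":0,"dx":-2,"dy":36,"dz":0,"gripper":0},{"ax":0,"ay":0,"az":0,"dx":-2,"dy":25,"dz":0,"gripper":0},{"ax":0,"ay":0,"az":0,"dx":0,"dy":20,"dz":0,"gripper":0},{"ax":0,"ay":0,"az":0,"dx":0,"dy":0,"dz":0,"gripper":0},{"ax":0,"ay":0,"az":0,"dx":0,"dy":0,"dz":0,"gripper":0},{"ax":0,"ay":0,"az":0,"dx":0,"dy":0,"dz":0,"gripper":0}]';python3 -c "
from h import *
from rig import optics
plan(.50,.30,.0664,np.radians(3.6))
snap(optics,'side','s9')"
```

```text
time: 11.5
position: [0.5012, 0.1799, 0.1725]
tool_rot: [-0.031, 1.0, -0.0, -0.001]
ft_force: [1.3, 0.2, -1.6]
grip_width: 0.02
time: 12.2
position: [0.4999, 0.2986, 0.1729]
tool_rot: [-0.031, 1.0, -0.0, -0.001]
ft_force: [-0.8, 0.4, -0.6]
grip_width: 0.0198
turn (do first) [-0.0009 -0.0017 -0.0003]
t 12.2 pos [0.4999 0.2986 0.1729] shift mm [-1.000e-01  1.400e+00  1.065e+02] q [ 0.347  0.532  1.59  -0.     1.021 -1.286] F [-0.8  0.4 -0.6] w 0.01983461662103964
```

View pics/s9.png

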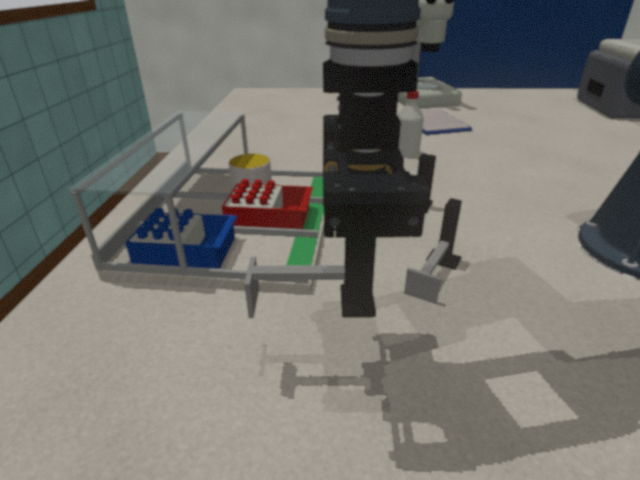

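The hook is level, with the blade at (250,285), over clear bench and off the shelf. Lowering it, slowly at the end.

```bash
python3 -m inch '[{"ax":0,"ay":0,"az":0,"dx":0,"dy":0,"dz":25,"gripper":0},{"ax":0,"ay":0,"az":0,"dx":0,"dy":0,"dz":30,"gripper":0},{"ax":0,"ay":0,"az":0,"dx":0,"dy":0,"dz":25,"gripper":0},{"ax":0,"ay":0,"az":0,"dx":0,"dy":0,"dz":15,"gripper":0},{"ax":0,"ay":0,"az":0,"dx":0,"dy":0,"dz":5,"gripper":0},{"ax":0,"ay":0,"az":0,"dx":0,"dy":0,"dz":3,"gripper":0},{"ax":0,"ay":0,"az":0,"dx":0,"dy":0,"dz":0,"gripper":0},{"ax":0,"ay":0,"az":0,"dx":0,"dy":0,"dz":0,"gripper":0}]'; python3 -c "
from rig import robot
o=robot.get_obs();print(o['position'],o['ft_force'])"
```

```text
time: 13.05
position: [0.5011, 0.2997, 0.0715]
tool_rot: [-0.031, 1.0, 0.0, 0.001]
ft_force: [-0.2, 0.5, -1.6]
grip_width: 0.0198
[0.50113419 0.29970188 0.07151967] [-0.17121162  0.48963174 -1.55038138]
```

```bash
python3 -m inch '[{"ax":0,"ay":0,"az":0,"dx":0,"dy":0,"dz":1.5,"gripper":0},{"ax":0,"ay":0,"az":0,"dx":0,"dy":0,"dz":1,"gripper":0},{"ax":0,"ay":0,"az":0,"dx":0,"dy":0,"dz":1,"gripper":0},{"ax":0,"ay":0,"az":0,"dx":0,"dy":0,"dz":0,"gripper":0},{"ax":0,"ay":0,"az":0,"dx":0,"dy":0,"dz":0,"gripper":0}]'
python3 -m inch '[{"ax":0,"ay":0,"az":0,"dx":0,"dy":0,"dz":1,"gripper":0},{"ax":0,"ay":0,"az":0,"dx":0,"dy":0,"dz":0,"gripper":0},{"ax":0,"ay":0,"az":0,"dx":0,"dy":0,"dz":0,"gripper":0}]'
python3 -m inch '[{"ax":0,"ay":0,"az":0,"dx":0,"dy":0,"dz":0,"gripper":0},{"ax":0,"ay":0,"az":0,"dx":0,"dy":0,"dz":0,"gripper":0}]'
```

```text
time: 13.55
position: [0.5004, 0.2997, 0.0671]
tool_rot: [-0.032, 0.999, -0.0, 0.0]
ft_force: [0.2, 0.2, -1.5]
grip_width: 0.0195
time: 13.85
position: [0.5005, 0.2997, 0.0664]
tool_rot: [-0.032, 1.0, 0.0, 0.0]
ft_force: [-0.9, 0.2, 1.6]
grip_width: 0.0195
time: 14.05
position: [0.5005, 0.2997, 0.0664]
tool_rot: [-0.032, 0.999, 0.0, 0.0]
ft_force: [-1.1, -0.0, 2.3]
grip_width: 0.0199
```

Contact made (Fz went from −1.5 to +2.3 N). Releasing and retreating.

```bash
python3 -m inch '[{"ax":0,"ay":0,"az":0,"dx":0,"dy":0,"dz":0,"gripper":30},{"ax":0,"ay":0,"az":0,"dx":0,"dy":0,"dz":0,"gripper":40},{"ax":0,"ay":0,"az":0,"dx":0,"dy":0,"dz":0,"gripper":60},{"ax":0,"ay":0,"az":0,"dx":0,"dy":0,"dz":0,"gripper":80},{"ax":0,"ay":0,"az":0,"dx":0,"dy":0,"dz":0,"gripper":100},{"ax":0,"ay":0,"az":0,"dx":0,"dy":0,"dz":0,"gripper":100},{"ax":0,"ay":0,"az":0,"dx":0,"dy":0,"dz":0,"gripper":100},{"ax":0,"ay":0,"az":0,"dx":0,"dy":0,"dz":0,"gripper":100}]'
python3 -m inch '[{"ax":0,"ay":0,"az":0,"dx":0,"dy":0,"dz":-10,"gripper":100},{"ax":0,"ay":0,"az":0,"dx":0,"dy":0,"dz":-20,"gripper":100},{"ax":0,"ay":0,"az":0,"dx":0,"dy":0,"dz":-30,"gripper":100},{"ax":0,"ay":0,"az":0,"dx":0,"dy":0,"dz":-35,"gripper":100},{"ax":0,"ay":0,"az":0,"dx":0,"dy":0,"dz":-35,"gripper":100},{"ax":0,"ay":0,"az":0,"dx":0,"dy":0,"dz":-20,"gripper":100}]'
python3 -m inch '[{"ax":0,"ay":0,"az":0,"dx":30,"dy":20,"dz":0,"gripper":100},{"ax":0,"ay":0,"az":0,"dx":40,"dy":30,"dz":0,"gripper":100},{"ax":0,"ay":0,"az":0,"dx":40,"dy":30,"dz":0,"gripper":100},{"ax":0,"ay":0,"az":0,"dx":30,"dy":30,"dz":0,"gripper":100},{"ax":0,"ay":0,"az":0,"dx":0,"dy":40,"dz":0,"gripper":100},{"ax":0,"ay":0,"az":0,"dx":0,"dy":30,"dz":0,"gripper":100},{"ax":0,"ay":0,"az":0,"dx":0,"dy":0,"dz":0,"gripper":100},{"ax":0,"ay":0,"az":0,"dx":0,"dy":0,"dz":0,"gripper":100}]'
python3 - <<'E'
from h import *
from rig import optics
snap(optics,'side','s10');c=snap(optics,'top','t10')
P=cloud(c);h=cv2.cvtColor(c['img'],cv2.COLOR_RGB2HSV)
red=((h[...,0]<8)|(h[...,0]>172))&(h[...,1]>150)&(h[...,2]>60)
for x in range(354,410,8):
  m=[v for v in range(195,225) if red[v,x] and P[v,x,2]>.055]
  g=[v for v in range(195,240) if 45<h[v,x,0]<75 and h[v,x,1]>120]
  print(x,plane(c,x,max(m)+.5,.065).round(4),"green front",plane(c,x,max(g)+.5,.02).round(4))
E
```

```text
time: 14.85
position: [0.5004, 0.2996, 0.066]
tool_rot: [-0.032, 1.0, -0.0, -0.0]
ft_force: [0.1, 0.5, -0.1]
grip_width: 0.0742
time: 15.45
position: [0.5016, 0.3001, 0.22]
tool_rot: [-0.032, 0.999, 0.001, 0.003]
ft_force: [0.4, -0.3, -0.2]
grip_width: 0.0869
time: 16.25
position: [0.3488, 0.4705, 0.2164]
tool_rot: [-0.032, 0.999, -0.0, 0.0]
ft_force: [0.4, -0.1, -0.6]
grip_width: 0.0873
354 [0.584  0.0035 0.065 ] green front [ 0.5644 -0.0009  0.02  ]
362 [ 0.5839 -0.0095  0.065 ] green front [ 0.5643 -0.0148  0.02  ]
370 [ 0.5837 -0.0226  0.065 ] green front [ 0.5641 -0.0286  0.02  ]
378 [ 0.5819 -0.0356  0.065 ] green front [ 0.5622 -0.0424  0.02  ]
386 [ 0.5818 -0.0487  0.065 ] green front [ 0.562  -0.0562  0.02  ]
394 [ 0.5816 -0.0618  0.065 ] green front [ 0.5618 -0.0701  0.02  ]
402 [ 0.5815 -0.0749  0.065 ] green front [ 0.5599 -0.0839  0.02  ]
```

View pics/s10.png

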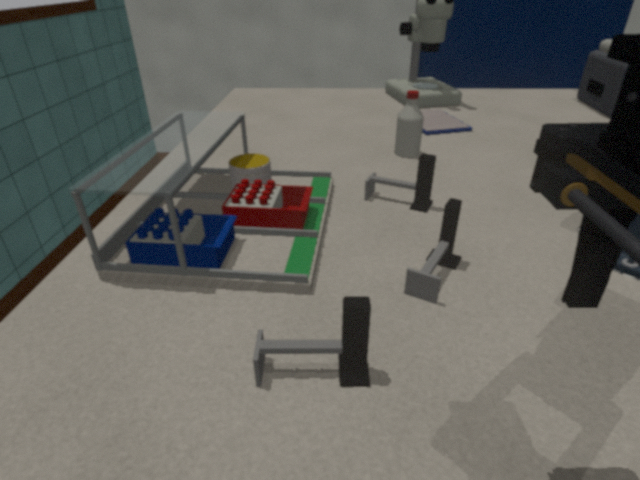

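View pics/t10.png

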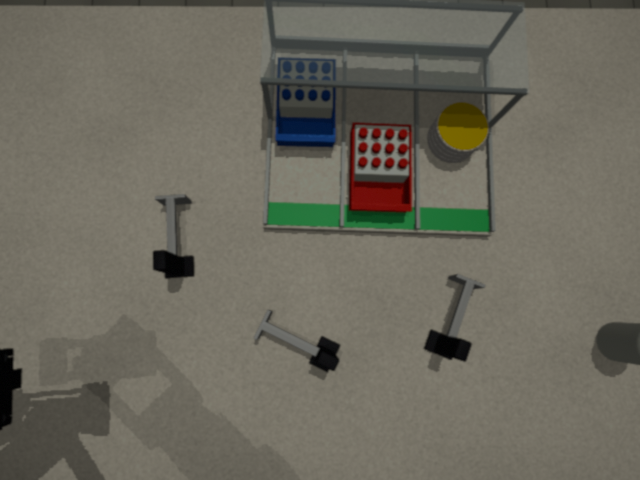

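The hook stands upright on the bench (side view (260–370, 297–385)) and the red lip is mid-band, about 20 mm behind the band's front edge. The blue tray has not moved and the arm is clear of everything.

```bash
python3 -c "
from rig import robot
print(robot.hand_in())"
```

```text
the job is handed in; nothing more can be done
None
```

I took the leftmost hook by its black grip and lowered its blade into the gap behind the red tray's lip. I then dragged the tray about 95 mm forward and lifted the hook straight out. It now stands back at about its original spot on the bench. I handed the job in at about 16.4 s on the robot's clock, against the 51 s limit.

**Last checks (side and top pictures, before hand-in):**
- **Red tray:** the front edge of its lip is at x ≈ 0.582, about 20 mm behind the front edge of the green band, so it sits close to mid-band.
- **Band width:** I measured the green band at about 38 mm against the stated 40 mm, which is within the calibration error.
- **Hook:** it stands upright, clear of the shelf.
- **Blue tray:** it looks unmoved in the pictures; I compared by eye and did not measure it again.
- **Forces and contact:** the wrist readings stayed within about 3 N, and the gripper was open and away from everything.

The first move command was refused because every row needs all its keys, and nothing moved. No check failed.

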